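# Snap the end cover into a bearing unit with the seating driver

### The arm

A 7-joint arm with a two-finger parallel gripper is mounted at the origin on a cart in front of the work surface, level with it; the furniture and walls round the work are solid. World frame = base frame: x ahead of the robot, y to its left, z up, the work surface at z = 0. Lengths are in m, angles in rad, forces in N, time in s.
With the tool pointing down it reaches from about 0.425 to 0.95 m from the base axis. Payload 16.7 kg.
Tool frame: the origin (TCP) lies midway between the tips of the shut fingers; the grasp point (between the pads) lies 19 mm behind it; z points along the fingers, x is the direction in which the jaws open and shut, and the axes are right-handed (so a half turn about z gives the same grasp; the last joint's range is limited). The gripper opens to 94 mm and grips with 3 to 60 N. Pads are 16 mm wide; open, the fingers measure 119 mm over their backs; the gripper's body (75 mm by 177 mm) begins 78 mm behind the grasp point.
Start: joints at [1.075, 0.426, 0.074, 1.606, -0.034, 1.111, -0.067], TCP at [0.229, -0.635, 0.205] pointing down, gripper open.
Joint ranges: [-2.85, 2.85], [-0.5, 2.14], [-1.23, 1.37], [0.21, 2.46], [-1.02, 4.16], [0.16, 2.05], [-2.73, 2.73]. Speed limits (rad/s): [1.89, 1.89, 2.39, 2.39, 3.01, 3.01, 3.01].

### API

Orientations are given as a unit quaternion [w, x, y, z].
In Python, from rig import env, grab_frame, ticket gives the robot as it stands. The module is installed in compiled form; this text tells all that it offers.
- The arm moves only by the tool move_arm, never from a script. Its argument "commands" is a list of rows, each a list of 4 numbers: the shift along the tool's x, y, z in m, then the turn about the tool's z in rad. A call has 1 to 5 rows; each row shifts and turns the commanded pose from where the row before left it, along the tool's axes as they then stand; what a row does not reach is not made up. A row lasts 1/10 s, in which the tool goes at most 50 mm and 8.59 degrees, less where a joint would pass 70% of its speed; a pose out of reach is approached as far as the arm can. A call with a gripper value outside its range is refused whole. "jaw" is the opening, from 0 (shut) to 1 (fully open), set as the call begins (left out, the last holds). The fingers move at their own pace and stop on an object; "newtons" is the grip in N (left out, the last holds). Time passes only in rows, so rows that do not move let the fingers close. It gives the time, the measured TCP pose, the force and the opening at its end, in the units of the state.
- env.state(): the state, without advancing time (a new reading comes with each control period).
- grab_frame(name): name is "scene" or "top" or "wrist"; returns a dict with "image" (480x640x3 uint8, red, green, blue), "K" (3x3 intrinsics, pixels), "R" (3x3) and "t" (3): a world point X has camera coordinates R X + t; the wrist camera has in their place "tool_from_camera" (4x4, takes a point from camera to tool coordinates, whose origin is the TCP and whose axes are the tool frame's). Camera axes: x right, y down, z forward; pixel columns grow to the right and rows downward; lengths in m; the calibration is good to about 2 mm. A picture is of the moment at which its call begins: read the wrist's pose just before it. There is no depth.
- ticket.job_done(): hands the job in, once; it reports no verdict.
The state is a dict: "clock": time; "joint_pos": joint angles; "dq": joint speeds; "joint_efforts": joint torques, N m; "tcp_pos": TCP position; "tool_rot": TCP orientation; "wrist_force": force on the tool from outside, world axes, zero at the start; "wrist_torque": the same for the moment, N m; "grip_width": finger opening in m.
Only numpy, scipy, OpenCV 4.12 (cv2) and the standard library are available. Lean on these libraries where they do the work, as an engineer would, in place of code of your own. Each camera call takes 0.05 s, during which the arm holds its last target.

### The job

Take the seating driver out of its wooden holder and use it to press the orange end cover squarely down into the green bearing unit past its click until it sits solidly on the bearing inside, and hold it down there firmly (10 to 25 N) for about a second. The cover is brittle: use only the driver on it, never the fingers, and never press with more than 30 N. Finally stand the driver back upright in its holder, and do not disturb the peg bush or the glue bottle.

Things in the scene. Friction and masses are not known exactly. Their poses are not given: they have to be found in the camera images.
- driver: Seating driver, 118 mm tall, about 0.25 kg, upright in its holder. Origin: centre of its flat underside; z up the tool. Round aluminium foot 36 mm across, 10 mm tall; then a 22 mm round shank; from 54 to 114 mm above the origin a black square handle 28 x 28 mm, flats facing the tool's x and y axes (grip across two opposite flats); round button on top.
- holder_seat (a point): Centre of the recess floor in the dark wooden holder block (fixed, 96 x 96 x 20 mm), 10 mm above the bench. The recess is 42 mm in diameter and 10 mm deep with a small chamfer; the driver's foot stands on its floor.
- cover: Orange plastic end cover, 14 mm tall, 30 g. Origin: centre of its underside; z up. Rim 45 mm in diameter and 3.5 mm thick at the bottom; above it a 37 mm round body with a flat top 14 mm above the origin. At the start it lies loose and level in the mouth of the bore on the noses of two spring latches, its underside about 3 mm below the hub's top face.
- unit: Green flange bearing unit, fixed to the bench: square flange 104 x 104 x 14 mm with four bolt heads, round hub 68 mm across whose top face is 46 mm above the origin; bore 48 mm in diameter, open upward. Origin: centre of the flange's underside, on the bench. The bearing in its bore stands on shims, so its face lies 12 to 19 mm below the hub's top face; you cannot see how deep.
- hub_mouth (a point): Centre of the bore's mouth, level with the hub's top face. Pressing the cover takes up to some 10 to 18 N at first; within 5 mm the latches jump over its rim and the force drops to almost nothing (the click); it then slides on freely and stops solid on the bearing's face, 9 to 17 mm below its start. From there each further millimetre of push adds some 15 to 30 N.
- peg_bush_a: Loose turned wooden peg bush, 17 mm in diameter, 26 mm tall, standing near the work; origin under its centre. Bystander.
- glue_bottle: Loose glue bottle, 62 x 58 x 160 mm, standing at the back of the work; origin under its centre. Bystander.

How it is judged:
On the way, in this order (a step that is already met when the one before it is completed fails the run):
1. the driver is lifted clear of its holder, the cover still unpressed (z of driver in the frame of holder_seat above 0.03 m and z of cover in the frame of hub_mouth above -0.006 m), for 0.1 s.
2. the cover is past the click, down on the bearing and square, and the driver holds it down with 8 to 30 N for 0.8 s (horizontal distance between cover and hub_mouth below 0.004 m and z of cover in the frame of hub_mouth between -0.022 and -0.0105 m and angle between cover's own z axis and vertical below 0.06 rad and contact force between driver and cover between 8 and 30 N and angle between driver's own z axis and vertical below 0.12 rad), for 0.8 s.
At the end, for the whole second after the job is handed in: The cover is home in the bearing unit (underside 10.5 to 22 mm below the hub's top face, centred within 4 mm, tilted less than 0.06 rad), and the driver stands at rest and upright (within 0.08 rad) on the recess floor of its holder (within 3 mm in height, 6 mm sideways) (horizontal distance between cover and hub_mouth below 0.004 m and z of cover in the frame of hub_mouth between -0.022 and -0.0105 m and angle between cover's own z axis and vertical below 0.06 rad and horizontal distance between driver and holder_seat below 0.006 m and z of driver in the frame of holder_seat between -0.003 and 0.003 m and angle between driver's own z axis and vertical below 0.08 rad and linear speed of each of driver, cover below 0.02 m/s); the robot touches nothing.
It fails at once if the driver presses the cover with more than 30 N (contact force between driver and cover above 30 N).
It fails at once if the fingers touch the cover (contact force between the fingers and cover above 0.5 N).
It fails at once if the peg bush or the glue bottle is moved more than 20 mm or tipped over (distance of any of peg_bush_a, glue_bottle from where it was at the start of the episode above 0.02 m or angle between any of peg_bush_a, glue_bottle's own z axis and vertical above 0.4 rad).
It also fails if it takes over 69 s, if anything falls off the work surface, if the arm or the gripper's body presses on something with over 40 N, if the wrist force passes 120 N, or if a joint passes its speed limit or range.

## Working session

There is one attempt and no reset: what is moved stays moved. The work goes in short steps, Python scripts to look and compute and a tool call to move; the robot and the scene stay as the last step left them, time stands still between calls to the robot, and variables do not carry over. Pictures are saved under pics/ and viewed, and the job is handed in when it is done.

Besides the shell and the picture viewer there is one more tool, called as name(argument=value, ...) on one line, values as JSON. move_arm: Moves the arm, as the interface text tells. Its arguments: {"type":"object","properties":{"commands":{"type":"array"},"jaw":{"type":"number"},"newtons":{"type":"number"}},"required":["commands"]}

```bash
mkdir -p pics; cat > h.py <<'E'
import numpy as np, cv2
from rig import env, grab_frame, ticket
def save(n,f): 
    d=grab_frame(n); cv2.imwrite('pics/'+f,d['image'][:,:,::-1]); return d
def ray(d,u,v,z):
    # pixel -> world at height z
    r=d['R'].T@np.linalg.inv(d['K'])@np.array([u,v,1.]); c=-d['R'].T@d['t']
    return c+r*(z-c[2])/r[2]
def proj(d,X):
    p=d['K']@(d['R']@np.array(X)+d['t']); return p[:2]/p[2]
E
python3 - <<'E'
from h import *
print(env.state())
for n in('scene','top'):
    d=save(n,n+'0.png'); print(n,d['K'],d['R'],d['t'])
    np.savez(n+'.npz',K=d['K'],R=d['R'],t=d['t'])
E
```

```text
{'clock': 0.0, 'joint_pos': array([ 1.07546134,  0.42671062,  0.07382886,  1.60664486, -0.03408055,
        1.11081557, -0.06708669]), 'dq': array([-5.51656723e-04, -4.02927275e-06,  1.26792887e-03, -1.08440262e-03,
       -3.90993427e-04, -1.28120145e-03, -6.17436859e-04]), 'joint_efforts': array([ 1.76723152e-03, -9.35807920e+01,  3.66693065e+00, -4.54192114e+01,
       -4.88255918e-02,  2.02326308e-02,  1.44670380e-04]), 'tcp_pos': array([ 0.22863002, -0.63460433,  0.20477254]), 'tool_rot': array([-3.35432752e-04,  8.18226868e-01, -5.74895083e-01, -5.68322213e-04]), 'wrist_force': array([ 0.13953483, -0.256689  , -0.2215173 ]), 'wrist_torque': array([0.00369947, 0.05740457, 0.02833576]), 'grip_width': 0.09396039876273686}
scene [[532.1085995    0.         322.49212573]
 [  0.         532.1085995  242.62591528]
 [  0.           0.           1.        ]] [[ 0.57136233 -0.82069224  0.00305399]
 [-0.4227683  -0.29751484 -0.85600928]
 [ 0.70342878  0.48780033 -0.51695144]] [-0.34777362  0.32751871  0.58478165]
top [[611.64362602   0.         324.63877294]
 [  0.         611.64362602 242.63322977]
 [  0.           0.           1.        ]] [[ 0.02139309 -0.9997339  -0.008629  ]
 [-0.9969465  -0.02068352 -0.07529858]
 [ 0.07510007  0.01021352 -0.9971237 ]] [-0.0082527   0.63813527  1.22519234]
```

View pics/scene0.png

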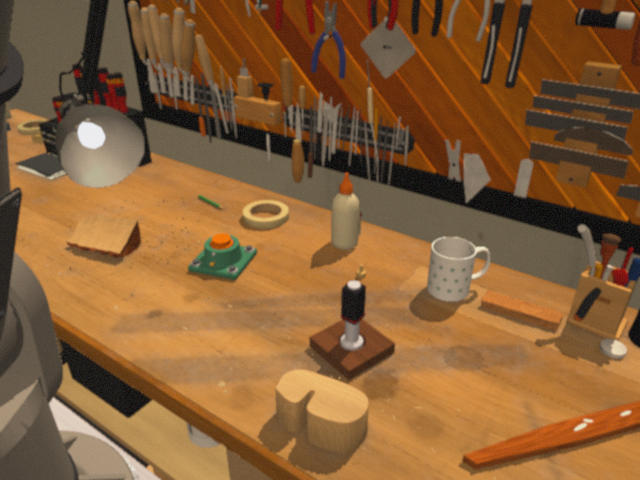

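View pics/top0.png

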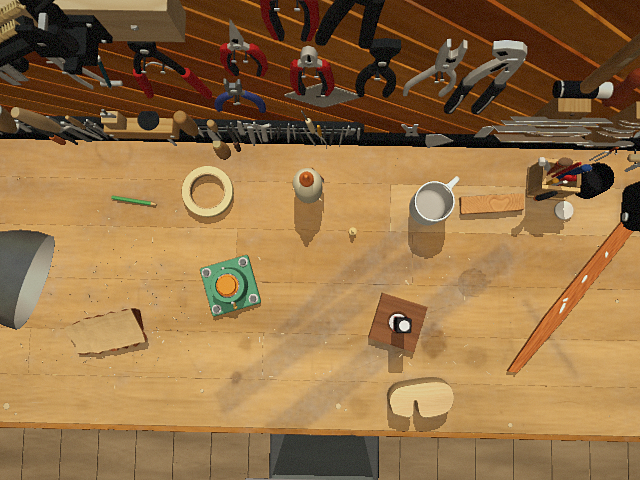

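The scene shows the driver in its holder (about 398,324 in top), the unit with the cover at (229,286), the bush at (352,232) and the bottle at (308,185). I'll zoom in to measure.

```bash
python3 - <<'E'
from h import *
im=cv2.imread('pics/top0.png')
a=cv2.resize(im[280:370,355:440],None,fx=6,fy=6,interpolation=cv2.INTER_CUBIC)
b=cv2.resize(im[245:325,190:270],None,fx=6,fy=6,interpolation=cv2.INTER_CUBIC)
s=cv2.imread('pics/scene0.png'); c=cv2.resize(s[270:380,300:400],None,fx=5,fy=5,interpolation=cv2.INTER_CUBIC)
cv2.imwrite('pics/a.png',a);cv2.imwrite('pics/b.png',b);cv2.imwrite('pics/c.png',c)
d=dict(np.load('top.npz'))
for n,u,v,z in (('drv',403,325,.128),('foot',398,322,.02),('cover',228.5,285.5,.057),('bush',352,231,.026),('bottle',308,180,.16)): print(n,ray(d,u,v,z))
E
```

```text
drv [ 0.48048248 -0.14416576  0.128     ]
foot [ 0.48025566 -0.14689524  0.02      ]
cover [0.54661281 0.19340696 0.057     ]
bush [ 0.66298627 -0.05015942  0.026     ]
bottle [0.74246668 0.03677651 0.16      ]
```

View pics/a.png

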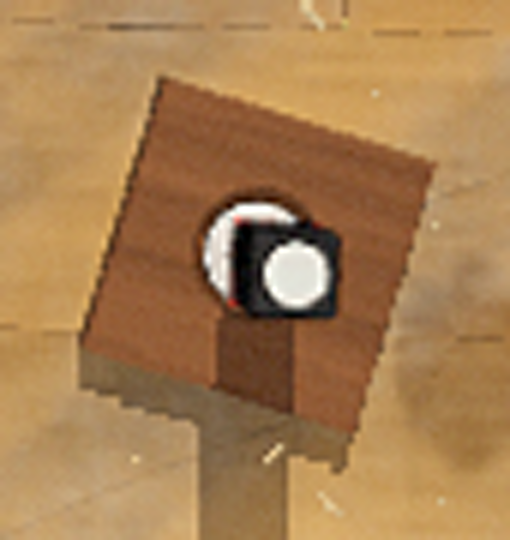

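View pics/b.png

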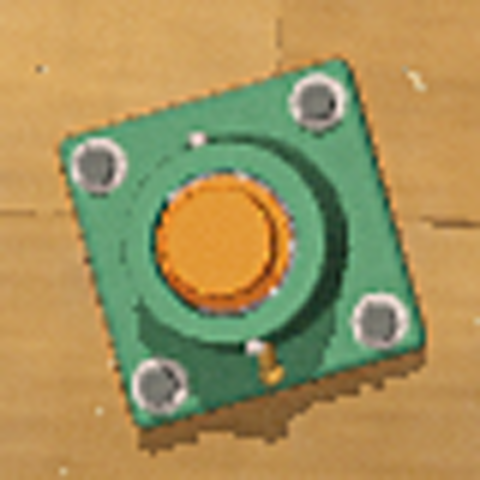

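View pics/c.png

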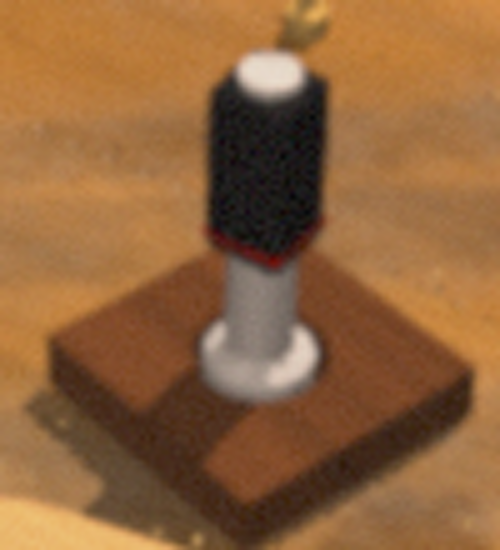

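move_arm(commands=[[-0.03,-0.032,-0.008,0],[-0.03,-0.032,-0.008,0],[-0.03,-0.032,-0.008,0],[-0.03,-0.032,-0.008,0],[-0.03,-0.032,-0.008,0]], jaw=1)

```text
clock: 0.6
tcp_pos: [0.3288, -0.4379, 0.2456]
tool_rot: [-0.0, 0.818, -0.575, -0.0]
wrist_force: [0.3, -0.5, -0.3]
grip_width: 0.094
```

move_arm(commands=[[-0.03,-0.032,-0.004,0],[-0.03,-0.032,-0.004,0],[-0.03,-0.032,-0.004,0],[-0.03,-0.032,-0.004,0],[-0.03,-0.032,-0.004,0]])

```text
clock: 1.1
tcp_pos: [0.4285, -0.2426, 0.2656]
tool_rot: [0.0, 0.818, -0.575, -0.0]
wrist_force: [0.4, -0.0, -0.1]
grip_width: 0.0941
```

move_arm(commands=[[0,0,0,0.145],[0,0,0,0.145],[0,0,0,0.145],[0,0,0,0]])

```text
clock: 1.5
tcp_pos: [0.428, -0.2441, 0.2653]
tool_rot: [-0.0, -0.674, 0.739, 0.0]
wrist_force: [-0.1, 0.4, -0.6]
grip_width: 0.0944
```

```bash
python3 - <<'E'
from h import *
s=env.state(); print(s['clock'],s['tcp_pos'],s['tool_rot'],s['wrist_force'])
d=save('wrist','w1.png'); print(d['K'],d['tool_from_camera'])
E
```

```text
1.5 [ 0.42803378 -0.2441385   0.26532032] [-6.24519256e-05 -6.73872922e-01  7.38847243e-01  1.79757692e-04] [-0.1463092   0.42127855 -0.57455914]
[[352.74935651   0.         324.70125382]
 [  0.         352.74935651 241.09229116]
 [  0.           0.           1.        ]] [[ 9.99999679e-01  7.31647716e-04  3.27895536e-04  7.46688103e-05]
 [-7.90413570e-04  9.68199376e-01  2.50178622e-01 -7.11389384e-02]
 [-1.34425636e-04 -2.50178801e-01  9.68199643e-01 -1.79838346e-01]
 [ 0.00000000e+00  0.00000000e+00  0.00000000e+00  1.00000000e+00]]
```

View pics/w1.png

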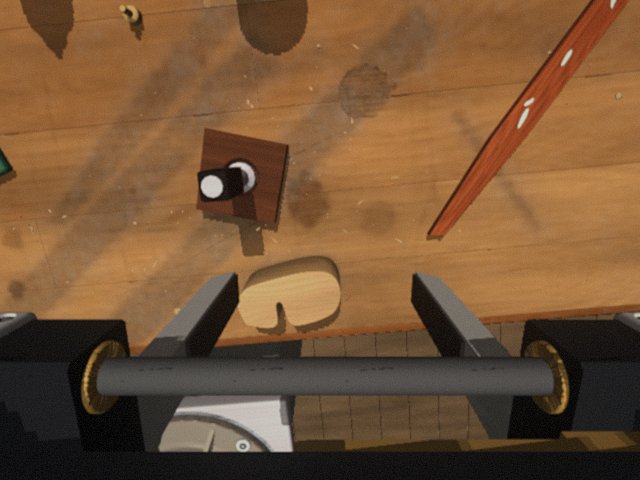

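move_arm(commands=[[-0.032,0,0,0],[-0.032,0,0,0],[-0.032,0,0,0],[0,0,0,0],[0,0,0,0]])

```text
clock: 2.05
tcp_pos: [0.4367, -0.1486, 0.2655]
tool_rot: [-0.0, -0.677, 0.736, -0.0]
wrist_force: [0.6, -0.4, -0.2]
grip_width: 0.0939
```

```bash
cat >> h.py <<'E'
from scipy.spatial.transform import Rotation as Ro
def wsave(f):
    s=env.state(); d=save('wrist',f)
    q=s['tool_rot']; T=np.eye(4); T[:3,:3]=Ro.from_quat(q,scalar_first=True).as_matrix(); T[:3,3]=s['tcp_pos']
    W=T@d['tool_from_camera']; d['R']=W[:3,:3].T; d['t']=-d['R']@W[:3,3]
    np.savez('pics/'+f[:-4]+'.npz',K=d['K'],R=d['R'],t=d['t'],T=T); print(s['clock'],s['tcp_pos'],q,s['wrist_force'],s['grip_width']); return d
def crop(f,x0,x1,y0,y1,k,o):
    im=cv2.imread('pics/'+f); cv2.imwrite('pics/'+o,cv2.resize(im[y0:y1,x0:x1],None,fx=k,fy=k,interpolation=cv2.INTER_CUBIC))
E
python3 - <<'E'
from h import *
wsave('w2.png')
E
```

```text
2.05 [ 0.43669698 -0.14859162  0.26553379] [-3.94033440e-05 -6.76585052e-01  7.36364488e-01 -7.93243472e-05] [ 0.60023129 -0.4137258  -0.19639577] 0.09393501923687415
```

View pics/w2.png

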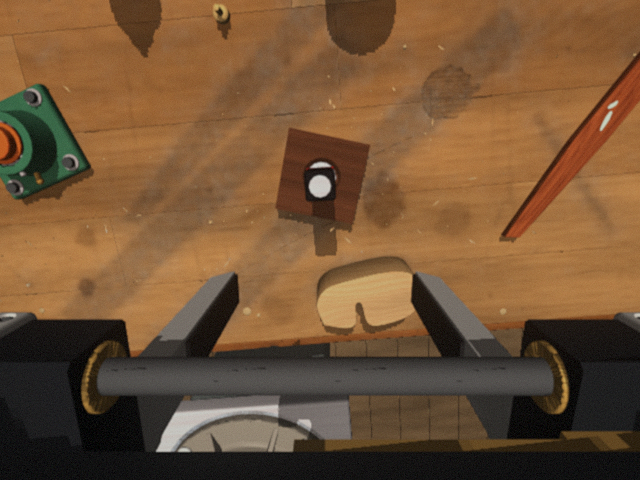

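```bash
python3 - <<'E'
from h import *
crop('w2.png',265,380,115,240,5,'w2c.png')
d=dict(np.load('pics/w2.npz'))
print(ray(d,320,186.5,.128)); t=dict(np.load('top.npz')); print(proj(d,[.4803,-.1445,.128]),proj(d,[.4803,-.1466,.02]))
E
```

```text
[ 0.47641547 -0.14789871  0.128     ]
[315.82058413 182.44692948] [319.7721675  174.18808874]
```

View pics/w2c.png

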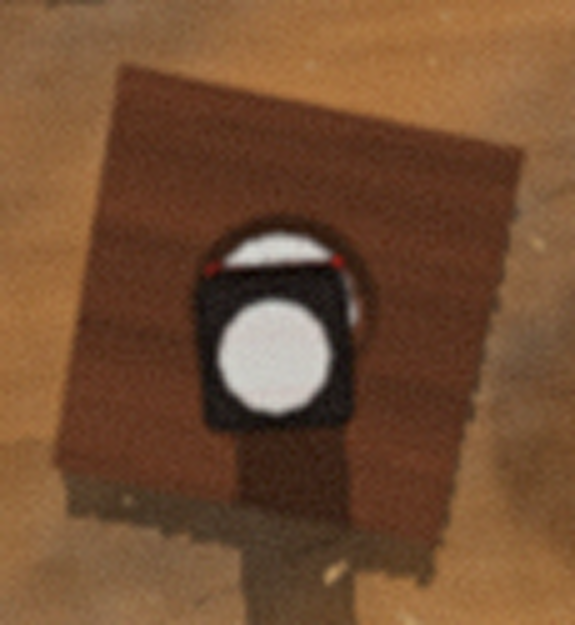

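```bash
cat > fit.py <<'E'
from h import *
from scipy.optimize import minimize
def run(png,cal,x0,x1,y0,y1,p0):
    d=dict(np.load(cal)); im=cv2.imread('pics/'+png); k=6
    c=cv2.resize(im[y0:y1,x0:x1],None,fx=k,fy=k,interpolation=cv2.INTER_CUBIC)
    m=((c.max(2)<45)|(c.min(2)>150)).astype(np.uint8)
    m=cv2.morphologyEx(m,cv2.MORPH_OPEN,np.ones((5,5))); 
    m=cv2.morphologyEx(m,cv2.MORPH_CLOSE,np.ones((7,7)))
    n,l,st,ce=cv2.connectedComponentsWithStats(m)
    cv2.imwrite('pics/m_'+png,m*255)
    def hull(p,zs=(.064,.124)):
        pts=[]
        for z in zs:
            for a in range(4):
                th=p[2]+np.pi/4+a*np.pi/2
                pts.append(proj(d,[p[0]+.0198*np.cos(th),p[1]+.0198*np.sin(th),z]))
        pts=(np.array(pts)-[x0,y0]+.5)*k-.5
        return cv2.convexHull(pts.astype(np.float32))
    def disc(p,z,r):
        return (np.array([proj(d,[p[0]+r*np.cos(t),p[1]+r*np.sin(t),z]) for t in np.linspace(0,6.28,60)])-[x0,y0]+.5)*k-.5
    def model(p):
        a=np.zeros(m.shape,np.uint8)
        for h in (hull(p),disc(p,.020,.018).astype(np.float32)): cv2.fillPoly(a,[np.round(h*16).astype(np.int32).reshape(-1,1,2)],1,shift=4)
        return a
    def cost(q):
        a=model(q/np.array([1000,1000,50])); return -(a&m).sum()/(a|m).sum()
    best=min((minimize(cost,np.array([p0[0],p0[1],y])*[1000,1000,50],method='Nelder-Mead',options=dict(initial_simplex=np.array([p0[0],p0[1],y])*[1000,1000,50]+np.array([[0,0,0],[4,0,0],[0,4,0],[0,0,4]]))) for y in (-.1,0,.1)),key=lambda r:r.fun)
    p=best.x/[1000,1000,50]; print(png,p,np.degrees(p[2]),best.fun)
    cn,_=cv2.findContours(model(p),cv2.RETR_EXTERNAL,cv2.CHAIN_APPROX_NONE); cv2.drawContours(c,cn,-1,(0,255,0),1); cv2.imwrite('pics/f_'+png,c)
E
python3 - <<'E'
from fit import *
run('w2.png','pics/w2.npz',285,360,140,212,[.478,-.146])
run('top0.png','top.npz',380,420,305,340,[.48,-.146])
a=cv2.imread('pics/f_w2.png');b=cv2.imread('pics/f_top0.png');h=max(a.shape[0],b.shape[0])
cv2.imwrite('pics/ff.png',np.hstack([np.pad(i,((0,h-i.shape[0]),(0,0),(0,0))) for i in (a,b)]))
E
```

```text
w2.png [ 0.5060823  -0.12223045 -1.03563786] -59.33767848667611 0.0
top0.png [ 0.52296296 -0.13320988 -0.39580247] -22.677811002338526 0.0fit.py:26: RuntimeWarning: overflow encountered in scalar negative
  a=model(q/np.array([1000,1000,50])); return -(a&m).sum()/(a|m).sum()
```

View pics/ff.png

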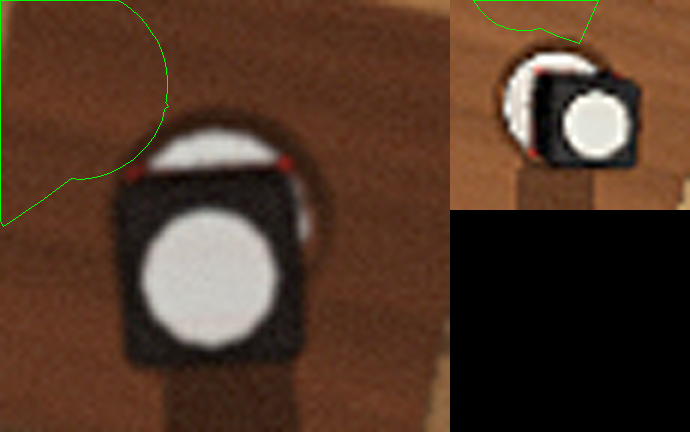

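Unsigned overflow in my cost; fix.

```bash
sed -i 's/return -(a&m).sum()\/(a|m).sum()/return -float((a\&m).sum())\/float((a|m).sum())/' fit.py
python3 - <<'E'
from fit import *
run('w2.png','pics/w2.npz',285,360,140,212,[.478,-.146])
run('top0.png','top.npz',380,420,305,340,[.48,-.146])
a=cv2.imread('pics/f_w2.png');b=cv2.imread('pics/f_top0.png');h=max(a.shape[0],b.shape[0])
cv2.imwrite('pics/ff2.png',np.hstack([np.pad(i,((0,h-i.shape[0]),(0,0),(0,0))) for i in (a,b)]))
E
```

```text
w2.png [ 0.47688471 -0.14797239  0.00905709] 0.5189333123826156 -0.775659894802876
top0.png [ 0.47995766 -0.14516634 -0.07660661] -4.389235330484121 -0.7776772247360483
```

View pics/ff2.png

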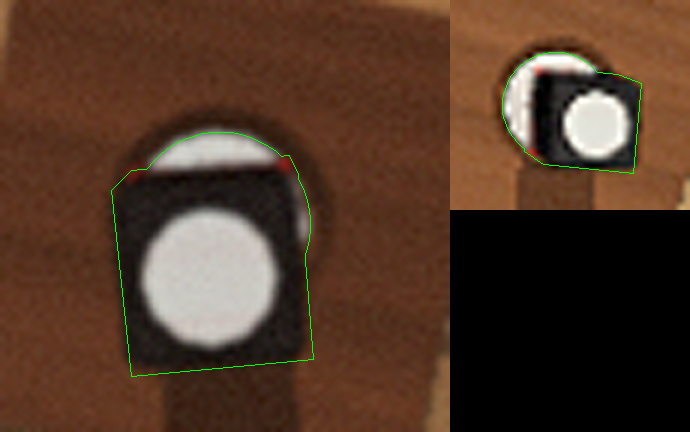

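move_arm(commands=[[0,0,0,-0.085],[-0.001,-0.02,0,0],[0,-0.021,0,0],[0,0,0,0],[0,0,0,0]])

```text
clock: 2.6
tcp_pos: [0.4774, -0.1488, 0.265]
tool_rot: [-0.0, -0.706, 0.709, 0.0]
wrist_force: [-0.7, 1.0, -0.1]
grip_width: 0.094
```

```bash
python3 - <<'E'
from h import *
d=wsave('w3.png')
print(proj(d,[.4785,-.147,.128]),proj(d,[.4785,-.147,.124]))
E
```

```text
2.6 [ 0.47736366 -0.14877642  0.26501629] [-2.28812070e-04 -7.05604314e-01  7.08605851e-01  4.98653548e-04] [-0.72337114  1.01013732 -0.144659  ] 0.09397063857515403
[322.75901864 228.44067848] [322.78298044 227.50982034]
```

View pics/w3.png

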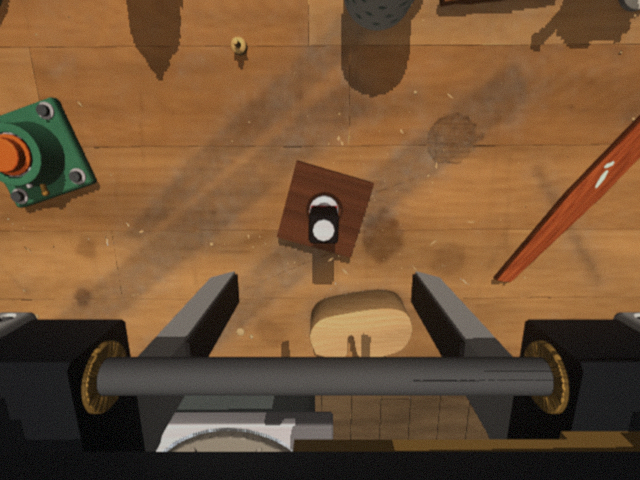

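move_arm(commands=[[-0.0015,0,0.035,0],[0,0,0.035,0],[0,0,0.035,0],[0,0,0.035,0],[0,0,0.02,0]])

```text
clock: 3.15
tcp_pos: [0.4758, -0.1468, 0.1033]
tool_rot: [-0.001, -0.706, 0.709, 0.001]
wrist_force: [0.1, 0.2, -0.6]
grip_width: 0.0941
```

move_arm(commands=[[0,0,0.02,0],[0,0,0.009,0],[0,0,0,0],[0,0,0,0]])

```text
clock: 3.55
tcp_pos: [0.4779, -0.1467, 0.0772]
tool_rot: [0.0, -0.706, 0.709, -0.0]
wrist_force: [0.0, -0.0, 0.3]
grip_width: 0.0939
```

```bash
python3 - <<'E'
from h import *
d=wsave('w4.png')
E
```

```text
3.55 [ 0.47789774 -0.14667859  0.07724614] [ 1.33082070e-04 -7.05546495e-01  7.08663560e-01 -2.90391384e-04] [ 0.02993619 -0.03805966  0.25324184] 0.09386923145552938
```

View pics/w4.png

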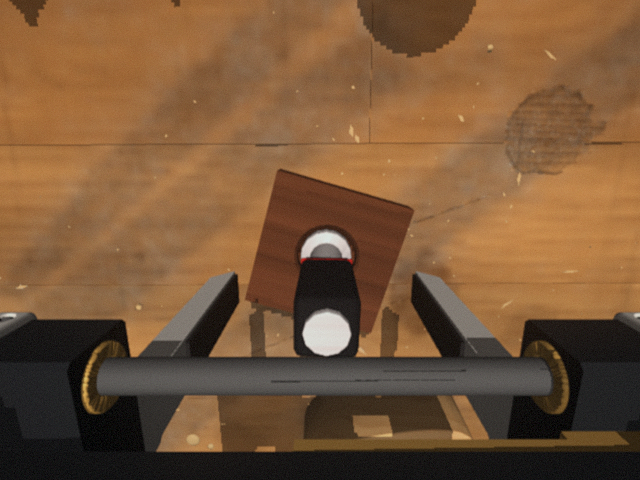

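```bash
python3 - <<'E'
from h import *
d=dict(np.load('pics/w4.npz')); print(ray(d,326.5,333,.128)); print(ray(d,327,250,.02), ray(d,330,250,.02))
E
```

```text
[ 0.47717722 -0.14742549  0.128     ]
[ 0.48136977 -0.14835661  0.02      ] [ 0.48136197 -0.15045287  0.02      ]
```

move_arm(commands=[[0,0,0,0],[0,0,0,0],[0,0,0,0],[0,0,0,0],[0,0,0,0]], jaw=0.2, newtons=50)

```text
clock: 4.1
tcp_pos: [0.4778, -0.1464, 0.0766]
tool_rot: [0.0, -0.706, 0.709, -0.0]
wrist_force: [-0.3, 0.9, -0.3]
grip_width: 0.0574
```

move_arm(commands=[[0,0,0,0],[0,0,0,0],[0,0,0,0],[0,0,0,0],[0,0,0,0]], jaw=0)

```text
clock: 4.6
tcp_pos: [0.4777, -0.1464, 0.0765]
tool_rot: [0.0, -0.706, 0.709, 0.0]
wrist_force: [-0.7, 0.2, 0.0]
grip_width: 0.0276
```

move_arm(commands=[[0,0,0,0],[0,0,-0.005,0],[0,0,-0.02,0],[0,0,-0.03,0],[0,0,-0.03,0]])

```text
clock: 5.1
tcp_pos: [0.4772, -0.1462, 0.1625]
tool_rot: [-0.0, -0.706, 0.709, 0.001]
wrist_force: [0.9, 0.2, -2.0]
grip_width: 0.0275
```

```bash
python3 - <<'E'
from h import *
d=dict(np.load('top.npz'));print(ray(d,225.8,285.8,.057)); print(env.state()['wrist_force'])
# hub via flange corner screws in top (z~.018?)
c=np.array([[97,165],[317,102],[378,321],[159,385]]).mean(0)/6+[190,245]-.4; print(c,ray(d,*c,.016))
s=np.load('pics/w2.npz')
E
```

```text
[0.54590607 0.19874094 0.057     ]
[ 0.87958208  0.19179367 -2.03990589]
[229.225      285.14166667] [0.54745259 0.19874001 0.016     ]
```

move_arm(commands=[[-0.02,-0.005,-0.01,0],[-0.035,-0.012,-0.01,0],[-0.035,-0.012,-0.01,0],[-0.035,-0.012,0,0],[-0.03,-0.012,0,0]])

```text
clock: 5.6
tcp_pos: [0.5317, 0.0103, 0.1922]
tool_rot: [0.0, -0.706, 0.708, -0.0]
wrist_force: [0.9, -1.1, -3.0]
grip_width: 0.0284
```

move_arm(commands=[[-0.03,-0.012,0,0],[-0.03,0,0,0],[-0.02,0,0,0],[0,0,0,0],[0,0,0,0]])

```text
clock: 6.1
tcp_pos: [0.5435, 0.0884, 0.1916]
tool_rot: [-0.0, -0.706, 0.708, 0.0]
wrist_force: [0.2, -0.7, -2.9]
grip_width: 0.0277
```

```bash
python3 - <<'E'
from h import *
d=wsave('w5.png')
E
```

```text
6.1 [0.54351957 0.08836579 0.19155289] [-1.64997734e-04 -7.05885754e-01  7.08325683e-01  4.13854629e-05] [ 0.19778465 -0.73803636 -2.85864375] 0.027724539228836134
```

View pics/w5.png

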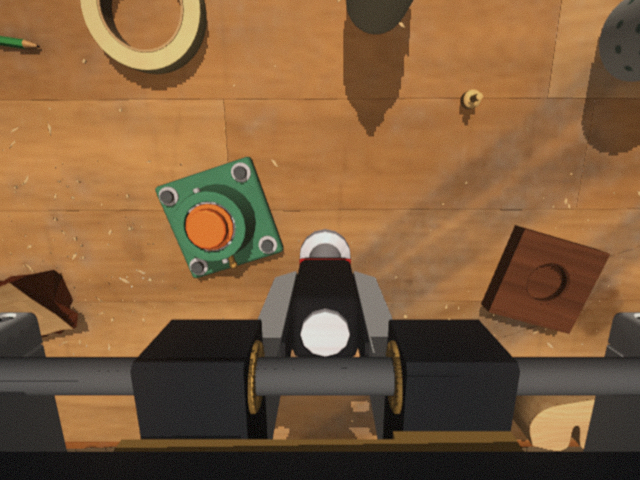

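```bash
python3 - <<'E'
from h import *
crop('w5.png',150,290,150,285,5,'w5c.png'); crop('w5.png',475,615,220,340,5,'w5d.png')
d=dict(np.load('pics/w5.npz'))
for p in ((208.5,227.5,.057),(546.5,282,.02),(325,334,.1916+.0515)): print(ray(d,*p))
E
```

```text
[0.54646119 0.19418006 0.057     ]
[ 0.47832877 -0.146867    0.02      ]
[0.54284178 0.08822548 0.2431    ]
```

View pics/w5c.png

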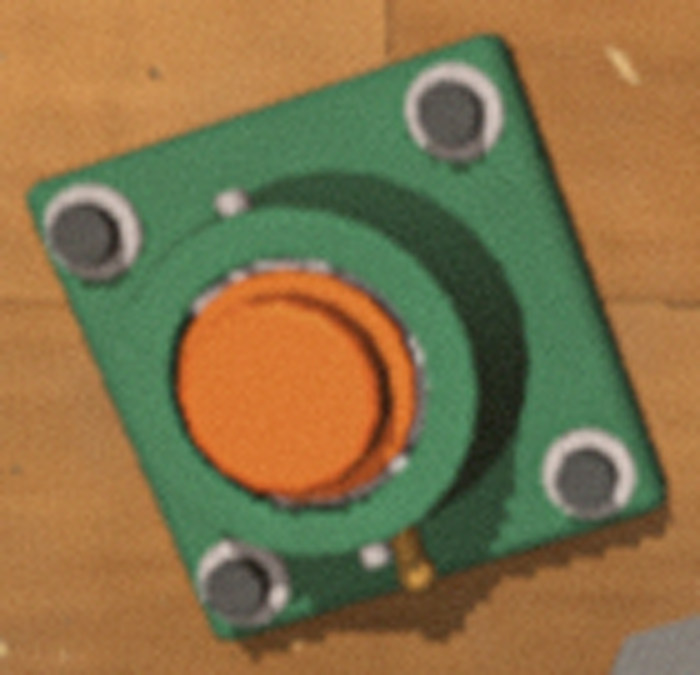

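View pics/w5d.png

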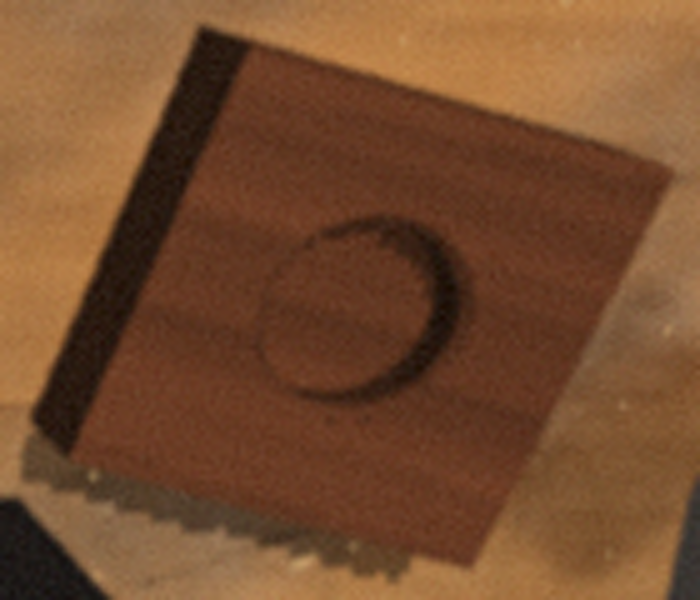

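```bash
python3 - <<'E'
from h import *
d=dict(np.load('pics/w5.npz'))
c=dict(np.load('top.npz'))
print(ray(d,206-.4,229.2-.4,.057),ray(d,210-.4,227-.4,.046))
im=cv2.imread('pics/w5c.png').copy()
def circ(c,r,z,col): 
    p=np.array([(proj(d,[c[0]+r*np.cos(t),c[1]+r*np.sin(t),z])-[150,150]+.5)*5 for t in np.linspace(0,6.28,80)]); cv2.polylines(im,[p.astype(int).reshape(-1,1,2)],True,col,1)
C=ray(d,205.6,228.8,.057)
circ(C,.0185,.057,(255,0,0)); circ(C,.024,.046,(255,255,255)); circ(C,.034,.046,(0,0,255))
cv2.imwrite('pics/w5e.png',im)
E
```

```text
[0.54525584 0.1969285  0.057     ] [0.54493777 0.19677787 0.046     ]
```

View pics/w5e.png

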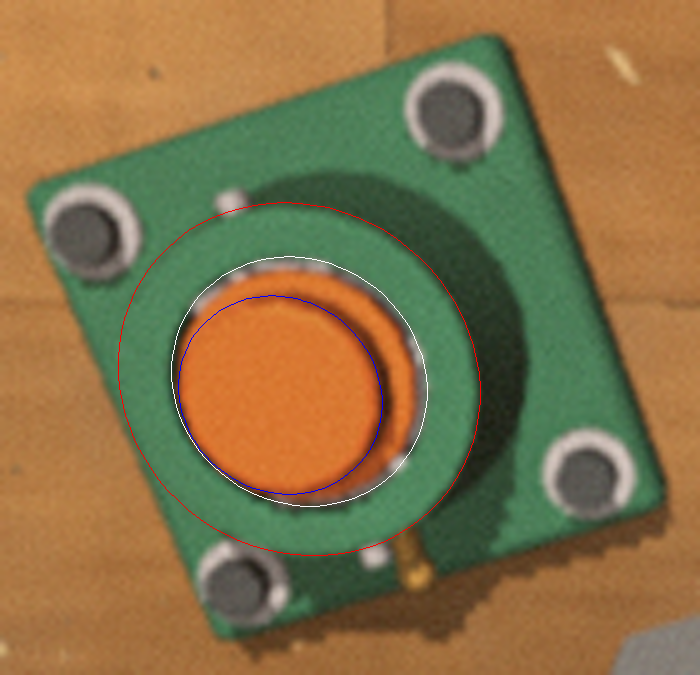

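move_arm(commands=[[-0.03,-0.0015,0,0],[-0.04,0,0,0],[-0.0385,0,0,0],[0,0,0,0],[0,0,0,0]])

```text
clock: 6.65
tcp_pos: [0.5457, 0.1965, 0.1914]
tool_rot: [-0.0, -0.706, 0.708, -0.0]
wrist_force: [0.1, -1.5, -2.4]
grip_width: 0.0279
```

move_arm(commands=[[0,0,0.015,0],[0,0,0.02,0],[0,0,0.015,0],[0,0,0.006,0],[0,0,0,0]])

```text
clock: 7.15
tcp_pos: [0.5453, 0.196, 0.1344]
tool_rot: [-0.001, -0.705, 0.709, 0.0]
wrist_force: [0.4, -0.9, -2.6]
grip_width: 0.0279
```

move_arm(commands=[[0,0,0,0],[0,0,0,0]])

```text
clock: 7.35
tcp_pos: [0.5461, 0.197, 0.1362]
tool_rot: [0.001, -0.706, 0.709, -0.0]
wrist_force: [-0.0, -0.3, -1.8]
grip_width: 0.0277
```

```bash
python3 - <<'E'
from h import *
d=wsave('w6.png'); d=save('scene','s6.png'); crop('s6.png',150,310,150,300,4,'s6c.png')
print(env.state()['wrist_force'])
E
```

```text
7.35 [0.54613126 0.19698083 0.13624351] [ 5.33826607e-04 -7.05558874e-01  7.08651070e-01 -2.27102179e-04] [-0.04336335 -0.30432298 -1.84565563] 0.02774615930129653
[-0.09319563 -0.66819556 -2.48429419]
```

View pics/w6.png

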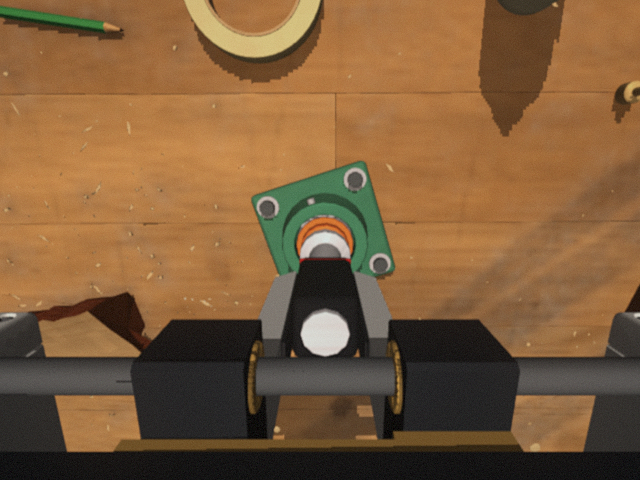

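View pics/s6c.png

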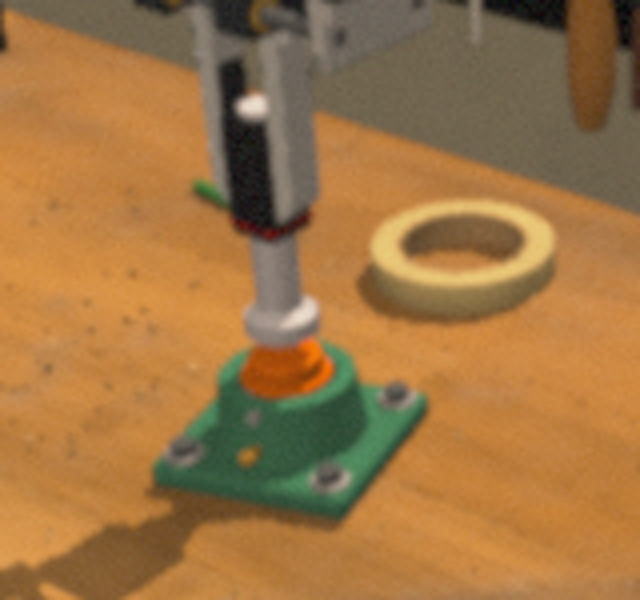

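move_arm(commands=[[0,0,0.005,0],[0,0,0.003,0],[0,0,0.002,0],[0,0,0.001,0],[0,0,0,0]])

```text
clock: 7.95
tcp_pos: [0.5456, 0.1968, 0.1243]
tool_rot: [-0.0, -0.706, 0.709, 0.0]
wrist_force: [0.6, 0.1, -3.5]
grip_width: 0.0278
```

move_arm(commands=[[0,0,0.0005,0],[0,0,0.0005,0],[0,0,0,0]])

```text
clock: 8.25
tcp_pos: [0.5458, 0.1969, 0.1237]
tool_rot: [0.0, -0.706, 0.709, -0.0]
wrist_force: [-0.1, -0.4, -0.2]
grip_width: 0.0278
```

move_arm(commands=[[0,0,0.0005,0],[0,0,0.0005,0],[0,0,0,0]])

```text
clock: 8.55
tcp_pos: [0.5461, 0.197, 0.123]
tool_rot: [0.001, -0.706, 0.709, -0.0]
wrist_force: [-0.4, -0.1, 4.9]
grip_width: 0.0279
```

move_arm(commands=[[0,0,0.0005,0],[0,0,0.0005,0],[0,0,0,0]])

```text
clock: 8.85
tcp_pos: [0.5463, 0.1971, 0.1223]
tool_rot: [0.001, -0.706, 0.709, -0.0]
wrist_force: [-1.2, -1.6, 8.5]
grip_width: 0.0275
```

move_arm(commands=[[0,0,0.0005,0],[0,0,0.0005,0],[0,0,0,0]])

```text
clock: 9.15
tcp_pos: [0.5457, 0.1969, 0.1205]
tool_rot: [0.0, -0.706, 0.709, 0.0]
wrist_force: [-0.0, -0.4, 1.5]
grip_width: 0.0277
```

move_arm(commands=[[0,0,0.0005,0],[0,0,0.0005,0],[0,0,0,0]])

```text
clock: 9.45
tcp_pos: [0.5454, 0.1966, 0.1191]
tool_rot: [-0.0, -0.706, 0.709, 0.0]
wrist_force: [0.3, 0.5, -2.4]
grip_width: 0.0277
```

move_arm(commands=[[0,0,0.0005,0],[0,0,0.0005,0],[0,0,0,0]])

```text
clock: 9.75
tcp_pos: [0.5455, 0.1968, 0.1183]
tool_rot: [-0.0, -0.706, 0.709, 0.0]
wrist_force: [0.1, 0.2, -2.4]
grip_width: 0.0277
```

move_arm(commands=[[0,0,0.0005,0],[0,0,0.0005,0],[0,0,0,0]])

```text
clock: 10.05
tcp_pos: [0.5456, 0.1968, 0.1174]
tool_rot: [-0.0, -0.706, 0.709, 0.0]
wrist_force: [-0.9, -0.6, -1.7]
grip_width: 0.028
```

move_arm(commands=[[0,0,0.0005,0],[0,0,0.0005,0],[0,0,0.0005,0],[0,0,0,0]])

```text
clock: 10.45
tcp_pos: [0.5456, 0.1969, 0.1159]
tool_rot: [-0.0, -0.706, 0.709, 0.0]
wrist_force: [0.3, 0.7, -2.9]
grip_width: 0.0273
```

move_arm(commands=[[0,0,0.0005,0],[0,0,0,0]])

```text
clock: 10.65
tcp_pos: [0.5457, 0.1968, 0.1155]
tool_rot: [-0.0, -0.706, 0.709, 0.0]
wrist_force: [-0.9, 0.3, -3.3]
grip_width: 0.0275
```

move_arm(commands=[[0,0,0.0005,0],[0,0,0,0]])

```text
clock: 10.85
tcp_pos: [0.5456, 0.1968, 0.115]
tool_rot: [-0.0, -0.706, 0.709, 0.0]
wrist_force: [0.6, -0.6, -2.9]
grip_width: 0.0276
```

move_arm(commands=[[0,0,0.0005,0],[0,0,0,0]])

```text
clock: 11.05
tcp_pos: [0.5457, 0.1968, 0.1145]
tool_rot: [0.0, -0.706, 0.709, 0.0]
wrist_force: [0.1, 0.0, -2.5]
grip_width: 0.0278
```

move_arm(commands=[[0,0,0.0005,0],[0,0,0,0]])

```text
clock: 11.25
tcp_pos: [0.5456, 0.1968, 0.1139]
tool_rot: [-0.0, -0.706, 0.709, 0.0]
wrist_force: [-0.0, -0.1, -3.1]
grip_width: 0.0277
```

move_arm(commands=[[0,0,0.0005,0],[0,0,0,0]])

```text
clock: 11.45
tcp_pos: [0.5456, 0.1968, 0.1134]
tool_rot: [-0.0, -0.706, 0.709, 0.0]
wrist_force: [-1.1, -0.0, -3.1]
grip_width: 0.0279
```

move_arm(commands=[[0,0,0.0005,0],[0,0,0,0]])

```text
clock: 11.65
tcp_pos: [0.5457, 0.1968, 0.113]
tool_rot: [-0.0, -0.706, 0.709, 0.0]
wrist_force: [-0.4, -0.0, -2.9]
grip_width: 0.0275
```

move_arm(commands=[[0,0,0.0005,0],[0,0,0,0]])

```text
clock: 11.85
tcp_pos: [0.5456, 0.1969, 0.1125]
tool_rot: [-0.0, -0.706, 0.709, 0.0]
wrist_force: [-0.5, 0.8, -2.4]
grip_width: 0.0275
```

move_arm(commands=[[0,0,0.0005,0],[0,0,0,0]])

```text
clock: 12.05
tcp_pos: [0.5457, 0.1968, 0.112]
tool_rot: [-0.0, -0.706, 0.709, 0.0]
wrist_force: [0.3, 0.1, -2.3]
grip_width: 0.0278
```

move_arm(commands=[[0,0,0.0005,0],[0,0,0,0]])

```text
clock: 12.25
tcp_pos: [0.5456, 0.1968, 0.1115]
tool_rot: [-0.0, -0.706, 0.709, 0.0]
wrist_force: [0.4, -0.3, -2.8]
grip_width: 0.0277
```

move_arm(commands=[[0,0,0.0005,0],[0,0,0,0]])

```text
clock: 12.45
tcp_pos: [0.5457, 0.1968, 0.1109]
tool_rot: [-0.0, -0.706, 0.709, 0.0]
wrist_force: [0.2, 0.4, -2.7]
grip_width: 0.0275
```

move_arm(commands=[[0,0,0.0005,0],[0,0,0,0]])

```text
clock: 12.65
tcp_pos: [0.5456, 0.1968, 0.1104]
tool_rot: [-0.0, -0.706, 0.709, 0.0]
wrist_force: [-0.0, 0.9, -1.3]
grip_width: 0.0275
```

move_arm(commands=[[0,0,0.0005,0],[0,0,0,0]])

```text
clock: 12.85
tcp_pos: [0.5457, 0.1968, 0.11]
tool_rot: [0.0, -0.706, 0.709, 0.0]
wrist_force: [1.2, -0.0, -3.7]
grip_width: 0.0276
```

move_arm(commands=[[0,0,0.0005,0],[0,0,0,0]])

```text
clock: 13.05
tcp_pos: [0.5457, 0.1968, 0.1094]
tool_rot: [-0.0, -0.706, 0.709, 0.0]
wrist_force: [0.1, -0.3, -2.4]
grip_width: 0.0281
```

move_arm(commands=[[0,0,0.0005,0],[0,0,0,0]])

```text
clock: 13.25
tcp_pos: [0.5458, 0.1969, 0.1092]
tool_rot: [0.0, -0.706, 0.709, -0.0]
wrist_force: [-1.0, -0.3, 0.2]
grip_width: 0.0283
```

move_arm(commands=[[0,0,0.0005,0],[0,0,0,0]])

```text
clock: 13.45
tcp_pos: [0.5459, 0.1969, 0.1091]
tool_rot: [0.0, -0.706, 0.709, -0.0]
wrist_force: [-3.3, -1.8, 8.5]
grip_width: 0.0278
```

move_arm(commands=[[0,0,0.0003,0],[0,0,0,0]])

```text
clock: 13.65
tcp_pos: [0.5459, 0.1969, 0.1091]
tool_rot: [0.0, -0.706, 0.709, -0.0]
wrist_force: [-5.8, -1.7, 13.2]
grip_width: 0.0276
```

move_arm(commands=[[0,0,0,0],[0,0,0,0],[0,0,0,0],[0,0,0,0],[0,0,0,0]])

```text
clock: 14.15
tcp_pos: [0.5459, 0.197, 0.1091]
tool_rot: [0.0, -0.706, 0.709, -0.0]
wrist_force: [-3.9, -1.9, 12.9]
grip_width: 0.0281
```

move_arm(commands=[[0,0,0,0],[0,0,0,0],[0,0,0,0],[0,0,0,0],[0,0,0,0]])

```text
clock: 14.65
tcp_pos: [0.5459, 0.1969, 0.1091]
tool_rot: [0.0, -0.706, 0.709, -0.0]
wrist_force: [-3.9, -1.7, 13.4]
grip_width: 0.0278
```

move_arm(commands=[[0,0,0,0],[0,0,0,0],[0,0,0,0],[0,0,0,0],[0,0,0,0]])

```text
clock: 15.15
tcp_pos: [0.5459, 0.1969, 0.1091]
tool_rot: [0.0, -0.706, 0.709, -0.0]
wrist_force: [-4.8, -1.4, 13.0]
grip_width: 0.0277
```

```bash
python3 - <<'E'
from h import *
d=wsave('w7.png'); d=save('scene','s7.png'); crop('s7.png',150,310,150,300,4,'s7c.png')
E
```

```text
15.15 [0.54590067 0.19693968 0.10912854] [ 2.55948215e-04 -7.05561259e-01  7.08648844e-01 -2.44034354e-04] [-4.81543998 -1.42938493 12.95494402] 0.027739043865941507
```

View pics/s7c.png

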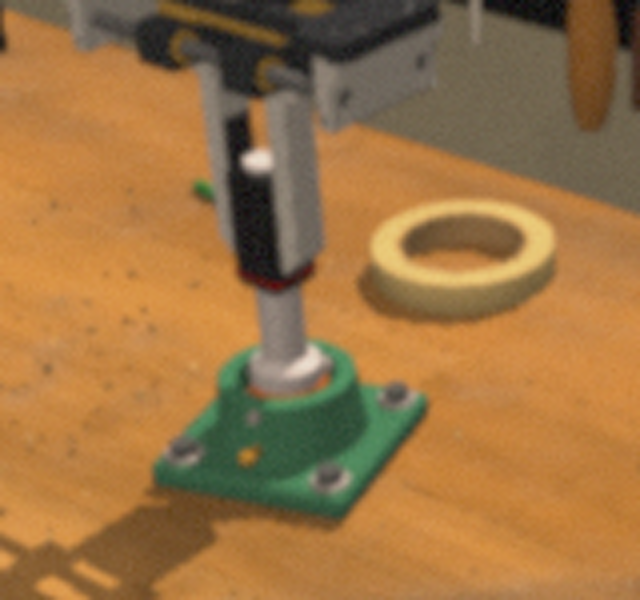

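The foot sits inside the bore on the cover, upright; held about 15 N for over 1.5 s. Now I'll lift and look.

move_arm(commands=[[0,0,-0.002,0],[0,0,-0.008,0],[0,0,-0.02,0],[0,0,-0.03,0],[0,0,-0.02,0]])

```text
clock: 15.75
tcp_pos: [0.546, 0.1972, 0.1903]
tool_rot: [0.001, -0.706, 0.709, -0.0]
wrist_force: [-0.1, 0.2, -2.3]
grip_width: 0.0278
```

move_arm(commands=[[0.03,0,0,0],[0.04,0,0,0],[0.038,0,0,0],[0,0,0,0],[0,0,0,0]])

```text
clock: 16.25
tcp_pos: [0.5453, 0.0881, 0.1886]
tool_rot: [0.0, -0.705, 0.709, -0.0]
wrist_force: [-0.5, -0.0, -2.3]
grip_width: 0.0279
```

```bash
python3 - <<'E'
from h import *
d=wsave('w8.png'); crop('w8.png',150,290,150,285,5,'w8c.png')
print(ray(d,325,334,.1916+.0515))
E
```

```text
16.25 [0.54534073 0.08812924 0.18863157] [ 1.64653144e-04 -7.04954238e-01  7.09252764e-01 -1.09096163e-04] [-0.53644506 -0.0326265  -2.34524344] 0.027917634164015315
[0.54626175 0.08796873 0.2431    ]
```

View pics/w8.png

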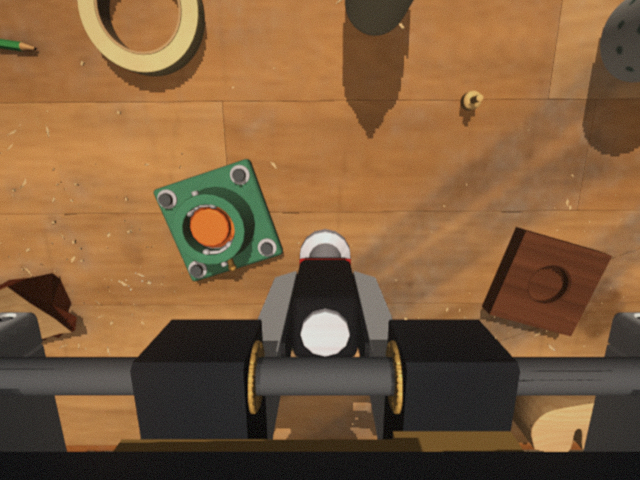

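View pics/w8c.png

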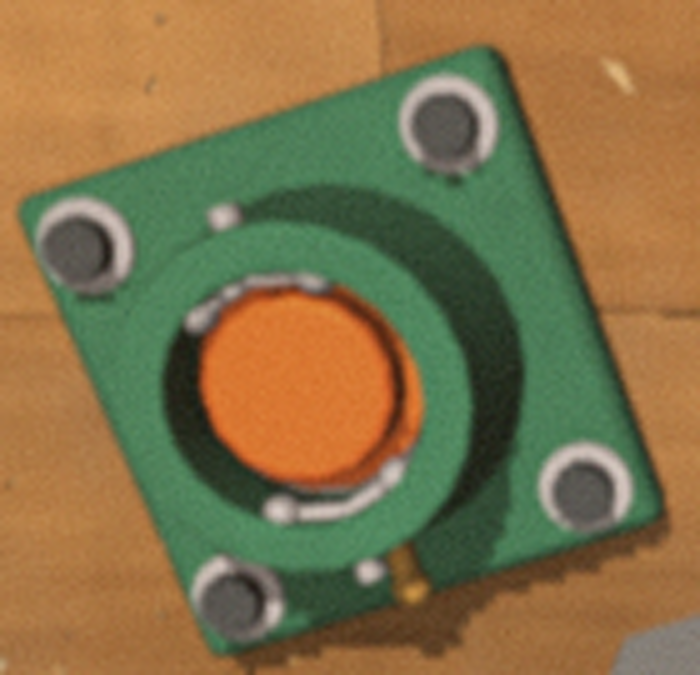

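move_arm(commands=[[0.02,0.006,0,0],[0.04,0.013,0,0],[0.04,0.013,0,0],[0.04,0.013,0,0],[0.04,0.013,0,0]])

```text
clock: 16.8
tcp_pos: [0.4862, -0.0909, 0.1884]
tool_rot: [0.0, -0.706, 0.708, -0.0]
wrist_force: [0.9, -0.9, -3.0]
grip_width: 0.0276
```

move_arm(commands=[[0.034,0.008,0,0],[0.02,0,0.01,0],[0,0,0.01,0],[0,0,0,0],[0,0,0,0]])

```text
clock: 17.3
tcp_pos: [0.4787, -0.1432, 0.1682]
tool_rot: [0.0, -0.706, 0.708, 0.0]
wrist_force: [-0.1, 0.4, -2.8]
grip_width: 0.0278
```

move_arm(commands=[[0,0,0.02,0],[0,0,0.02,0],[0,0,0.01,0],[0,0,0,0],[0,0,0,0]])

```text
clock: 17.8
tcp_pos: [0.4787, -0.1444, 0.1188]
tool_rot: [0.0, -0.706, 0.708, -0.0]
wrist_force: [0.2, -0.3, -1.6]
grip_width: 0.0276
```

```bash
python3 - <<'E'
from h import *
d=wsave('w9.png'); crop('w9.png',230,430,150,350,4,'w9c.png')
E
```

```text
17.8 [ 0.478732   -0.14438883  0.11882597] [ 1.91866247e-04 -7.05900068e-01  7.08311408e-01 -8.37747031e-05] [ 0.20215887 -0.2790565  -1.64861983] 0.027644389877052027
```

View pics/w9.png

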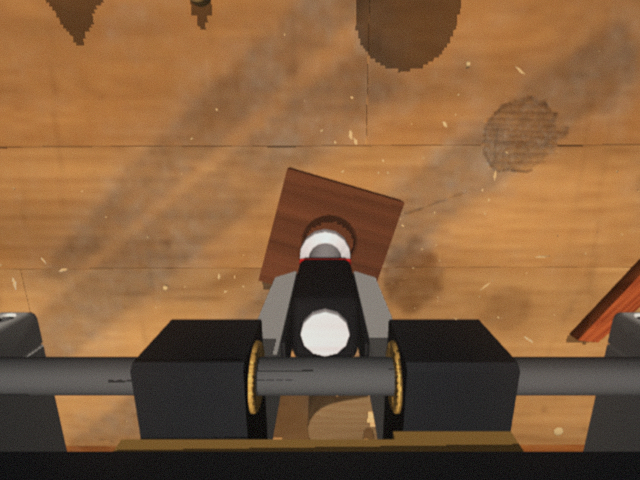

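move_arm(commands=[[0.0022,0.0008,0,0],[0,0,0.01,0],[0,0,0.01,0],[0,0,0.008,0],[0,0,0,0]])

```text
clock: 18.35
tcp_pos: [0.4765, -0.1468, 0.0887]
tool_rot: [-0.001, -0.706, 0.709, 0.001]
wrist_force: [-0.1, 0.1, -3.9]
grip_width: 0.0275
```

move_arm(commands=[[0,0,0,0],[0,0,0,0]])

```text
clock: 18.55
tcp_pos: [0.4776, -0.1471, 0.0904]
tool_rot: [0.0, -0.706, 0.709, -0.0]
wrist_force: [0.2, 0.1, -3.1]
grip_width: 0.0275
```

```bash
python3 - <<'E'
from h import *
d=wsave('w10.png'); crop('w10.png',230,430,150,350,4,'w10c.png')
E
```

```text
18.55 [ 0.47760551 -0.14706617  0.09035596] [ 9.60230131e-05 -7.05629516e-01  7.08580956e-01 -7.13435112e-05] [ 0.20684199  0.05444059 -3.09088569] 0.027455208207588642
```

View pics/w10c.png

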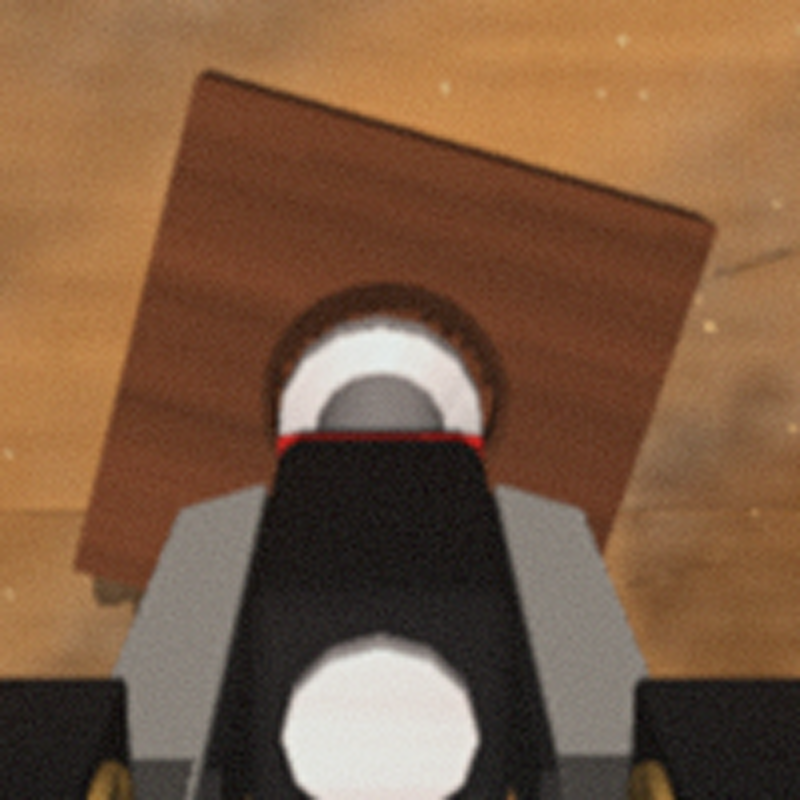

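move_arm(commands=[[0,0,0.004,0],[0,0,0.004,0],[0,0,0.003,0],[0,0,0.001,0],[0,0,0,0]])

```text
clock: 19.1
tcp_pos: [0.4773, -0.147, 0.078]
tool_rot: [-0.0, -0.706, 0.709, 0.0]
wrist_force: [-0.6, -0.2, -2.7]
grip_width: 0.0275
```

move_arm(commands=[[0,0,0.0008,0],[0,0,0.0008,0],[0,0,0,0]])

```text
clock: 19.4
tcp_pos: [0.4774, -0.1471, 0.0765]
tool_rot: [-0.0, -0.706, 0.709, 0.0]
wrist_force: [-0.1, 0.0, -2.7]
grip_width: 0.0273
```

move_arm(commands=[[0,0,0.0006,0],[0,0,0,0],[0,0,0,0]])

```text
clock: 19.7
tcp_pos: [0.4775, -0.1471, 0.0765]
tool_rot: [0.0, -0.706, 0.709, -0.0]
wrist_force: [-3.0, 1.2, 6.9]
grip_width: 0.0277
```

move_arm(commands=[[0,0,-0.0004,0],[0,0,0,0]])

```text
clock: 19.9
tcp_pos: [0.4775, -0.1471, 0.0765]
tool_rot: [0.0, -0.706, 0.709, -0.0]
wrist_force: [-0.9, -0.4, 1.4]
grip_width: 0.0277
```

move_arm(commands=[[0,0,0,0],[0,0,0,0],[0,0,0,0],[0,0,0,0],[0,0,0,0]], jaw=1)

```text
clock: 20.4
tcp_pos: [0.4775, -0.1471, 0.0764]
tool_rot: [0.0, -0.706, 0.709, -0.0]
wrist_force: [-0.9, -0.5, 0.4]
grip_width: 0.0646
```

move_arm(commands=[[0,0,0,0],[0,0,0,0],[0,0,0,0],[0,0,0,0],[0,0,0,0]])

```text
clock: 20.9
tcp_pos: [0.4774, -0.1471, 0.0764]
tool_rot: [0.0, -0.706, 0.709, 0.0]
wrist_force: [0.2, -0.2, 1.1]
grip_width: 0.0939
```

```bash
python3 - <<'E'
from h import *
d=wsave('w11.png')
E
```

```text
20.9 [ 0.47741419 -0.14705937  0.07638236] [ 2.59127780e-05 -7.05593733e-01  7.08616598e-01  3.24697142e-05] [ 0.18737141 -0.21440108  1.05107153] 0.09391656986798584
```

View pics/w11.png

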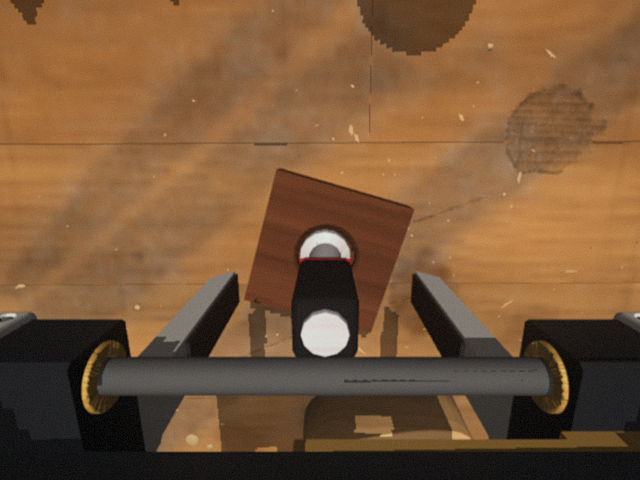

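Driver stands in the recess (button at 325,333; foot ring at 326,248), as at the grasp. Retreat straight up.

move_arm(commands=[[0,0,-0.01,0],[0,0,-0.025,0],[0,0,-0.035,0],[0,0,-0.035,0],[0,0,-0.035,0]])

```text
clock: 21.45
tcp_pos: [0.4772, -0.1469, 0.2186]
tool_rot: [0.0, -0.706, 0.709, -0.0]
wrist_force: [-0.3, -0.5, 0.5]
grip_width: 0.0938
```

move_arm(commands=[[0,0,-0.03,0],[0,0.02,-0.02,0],[0,0.02,0,0],[0,0,0,0],[0,0,0,0]])

```text
clock: 21.95
tcp_pos: [0.4374, -0.1469, 0.2671]
tool_rot: [0.0, -0.706, 0.709, -0.001]
wrist_force: [0.5, -0.1, -0.1]
grip_width: 0.0944
```

```bash
python3 - <<'E'
from h import *
d=wsave('w12.png'); save('scene','s12.png'); save('top','t12.png')
E
```

```text
21.95 [ 0.43744719 -0.14690801  0.26712025] [ 2.38880329e-04 -7.05532444e-01  7.08677404e-01 -5.00249141e-04] [ 0.53517754 -0.12072065 -0.14503908] 0.09439094299695633
```

View pics/w12.png

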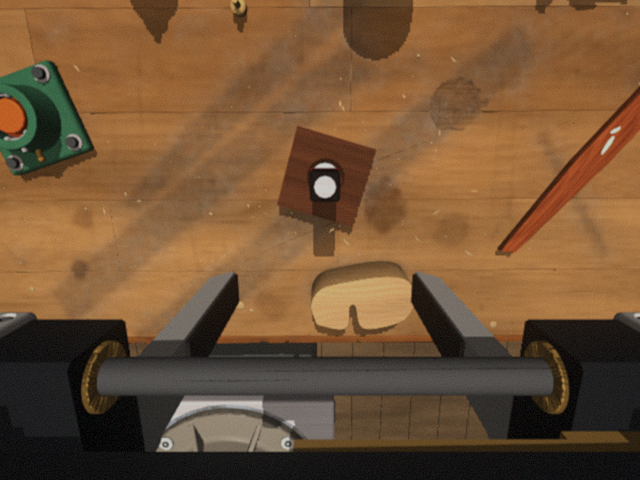

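View pics/s12.png

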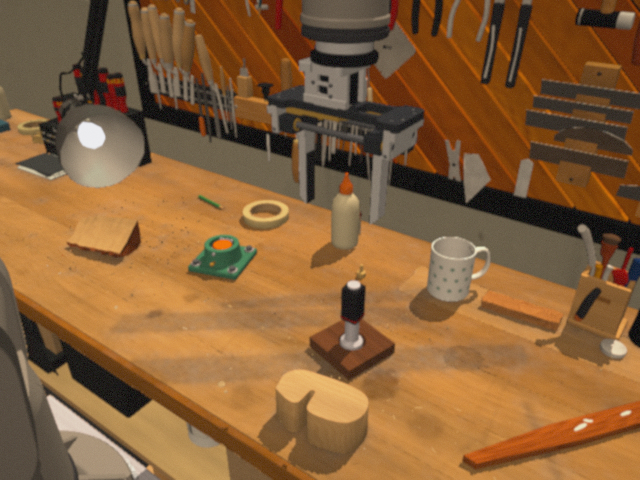

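The scene picture shows the driver upright in its holder (352,340), the cover sunk in the hub (222,245), and the bottle and bush where they were. I'm handing in.

```bash
python3 - <<'E'
from h import *
print(ticket.job_done())
E
```

```text
the job is handed in; nothing more can be done
None
```

I took the driver from its holder and pressed the cover down through the click, about 3 mm in, until it stopped on the bearing about 14.5 mm below its start. I held it there at about 15 N (net wrist force) for about 1.7 s. Then I stood the driver back in its holder and handed the job in at about 22 s; no verdict is reported.

**Cover:** the wrist picture taken after lifting off shows it level and centred, with both latches over its rim. I put its underside at about 17.5 mm below the hub's top face, worked out from the tool height, so that depth is not a direct measurement.

**Force:** the highest net reading I saw at the end of a move was about 16 N. Readings come only at the end of each move, so a brief higher peak at the click would not show.

**Driver:** it stands upright in the recess, at the tool position where I first gripped it, within about 1 mm. The gripper is open and clear of everything.

**Bystanders:** the bush and the bottle look unmoved in the final scene picture. I compared them by eye and did not measure them.

**Disagreement:** the top camera and the wrist camera differed by 2 to 3 mm on the driver's position. I used the wrist camera for all the positioning.

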